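Clamp the rye loaf for slicing and keep the squeeze

TASK

Pump the squeeze lever of the slicing board's ratchet clamp until its sprung wooden jaw meets the loaf and presses it against the steel fence, with the jaw's spring about half compressed: held firmly, but never so hard that the crust is crushed. Work the clamp by its lever only, without the robot touching the jaw, the sliding rod or the loaf, and leave the things standing around it alone. Finish while still holding the lever squeezed, since the clamp loses its pressure when the lever is let go.

Things in the scene. Friction and masses are not known exactly. Their poses are not given: they have to be found in the camera images.
- clamp: White plastic slicing board, 200 x 420 x 20 mm, fixed to the table, with a one-hand ratchet clamp along its middle. Origin: underside, on the table, on the centre line. Its y axis runs along the clamp from the handle (negative y) to the fence (positive y), z up. Rod 82 mm above the table; lever pivot at y = -69 mm, z = 30 mm. All but the grip and lever is below 125 mm above the table.
- fence: Fixed steel fence, 130 wide x 15 x 75 mm high, that the loaf is pressed against. Origin: foot of its face towards the loaf, 190 mm along the clamp's y axis, 20 mm above the table.
- fixed_grip (a point): Point on the black fixed grip (upright bar, 30 mm wide across the clamp, 12 mm thick along it, top 175 mm above the table): middle of its outer face, the face towards the loaf (+y of the clamp), 155 mm above the table; 35.5 mm behind the clamp's origin (clamp y = -35.5 mm).
- squeeze_lever: Black squeeze lever, 34 mm wide, 10 mm thick, standing upright beside the fixed grip on its -y side, its free top end about 173 to 176 mm above the table. Origin at its pivot; z axis along the lever. Its black part is the upper 60 mm.
- lever_grip (a point): Middle of the lever's outer face (away from the grip and loaf), 125 mm along the lever from the pivot, about 155 mm above the table. Grip and lever measure 61 mm over their outer faces when released and 26 mm when fully squeezed, so a gripper coming from above can straddle and squeeze both; their line of closing is the clamp's y axis.
- lever (a joint): Angle of the squeeze lever: 0 released, 0.28 rad fully squeezed towards the fixed grip (35 mm at lever_grip). A light spring (2 to 3 N) returns it. Squeezing drives the toothed rod forward 62 mm per rad once the pawl meets a tooth (up to 5 mm of slack); releasing clicks back over the 5 mm teeth. A full stroke gains about 10 mm, the first up to 17 mm; shorter strokes gain 5 or 10 mm.
- slide (a joint): Advance of the toothed rod with the jaw towards the fence: 0 fully back, at most 0.085 m. It starts at 0 to 0.018. Friction holds it in place between strokes against up to 4 N; a greater spring force pushes it back when the lever is let go. With the spring relaxed, the jaw would meet a loaf lying against the fence at 0.048 m.
- jaw_spring (a joint): Compression of the spring behind the jaw: 0 relaxed, 0.016 m fully compressed, 1.2 N per mm; it stays 0 until the jaw meets the loaf (pushing the loose loaf along takes 1 to 4 mm).
- jaw: Wooden jaw plate, 85 wide x 8 x 75 mm high, on the front of the spring. Origin: middle of its back face, 65 mm above the table.
- jaw_face (a point): Middle of the jaw's face towards the loaf.
- rod: The sliding toothed steel rod with its guide plate behind the jaw. It carries the jaw. Its origin coincides with the clamp's origin when fully back.
- loaf_center (a point): Centre of the hard rye loaf, a brown brick 110 (across the clamp) x 75 (along the clamp) x 85 mm high, 0.3 to 0.6 kg, crushed if the jaw presses it with more than 15 N (spring beyond about 12.5 mm), loose on the board between jaw and fence, 0 to 8 mm from the fence.
- loaf: The same loaf; origin at the middle of its underside.
- spice_jar: Spice jar, 48 mm across, 85 mm high, on the table beyond the clamp. Bystander. Origin under its centre.
- bun: Small round bun, 88 mm across, 48 mm high, on the table beyond the clamp. Bystander. Origin under its centre.
- steel_cup: Steel cup, 70 mm across, 60 mm high, on the robot's side of the clamp near the loaf. Bystander. Origin under its centre.
There are look-alikes about, which are no part of the job. Of the things like the loaf, leave any that is green; of the rest the larger one is meant.

How it is judged:
By the outcome, as a careful person would: the job done as asked, in the order asked, and still so for the second after the job is handed in, while the arm keeps its last pose, push and grip.
It also fails if it takes over 64 s, if anything falls off the work surface, if the arm or the gripper's body presses on something with over 40 N, if the wrist force passes 120 N, or if a joint passes its speed limit or range.

ROBOT

A 6-joint arm with a two-finger parallel gripper is mounted at the origin on the work surface. World frame = base frame: x ahead of the robot, y to its left, z up, the work surface at z = 0. Lengths are in m, angles in degrees, forces in N, time in s.
With the tool pointing down it reaches from about 0.4 to 0.825 m from the base axis. Payload 7 kg.
Tool frame: the origin (TCP) lies midway between the tips of the shut fingers; the grasp point (between the pads) lies 19 mm behind it; z points along the fingers, y is the line along which they close (so a half turn about z gives the same grasp; the last joint's range is limited). The gripper opens to 88 mm and grips with 3 to 60 N. Pads are 19 mm wide; open, the fingers measure 130 mm over their backs; the gripper's body (78 mm by 193 mm) begins 47 mm behind the grasp point.
Start: joints at [-56.774, 20.546, 0.682, 0, -70.136, -16.507], TCP at [0.194, -0.646, 0.227] pointing down, gripper open.
Joint ranges: [-176.03, 176.03], [-82.01, 121.73], [-58.28, 71.71], [-173.87, 95.51], [-174.79, -0.11], [-173.66, 173.66]. Speed limits (degrees/s): [136.94, 136.94, 172.46, 180, 180, 180].

INTERFACE

Orientations are given as [roll, pitch, yaw] about the fixed x, y, z axes, in that order (R = Rz(yaw) Ry(pitch) Rx(roll)).
In Python, from plant import telemetry, viewer, workorder gives the robot as it stands. The module is installed in compiled form; this text tells all that it offers.
- The arm moves only by the tool carry_out, never from a script. Its argument "rows" is a list of rows, each a list of 6 numbers: the shift along the tool's x, y, z in m, then the turn, a rotation vector about the tool's x, y, z in rad. In form: [[tx, ty, tz, ax, ay, az], ...]. A call has 1 to 8 rows; each row is the pose to reach, as a shift and turn from the pose commanded when the call began, along the tool's axes at that moment; what a row does not reach only later rows make up. A row lasts 1/8 s, in which the tool goes at most 62.5 mm and 10.7 degrees, less where a joint would pass 70% of its speed; a pose out of reach is approached as far as the arm can. A call with a gripper value outside its range is refused whole. "grip" is the gripper's target within -1 to 1 (fully open at 1, half-way at 0, shut at -1), set as the call begins (left out, the last holds). The fingers move at their own pace and stop on an object; the grip force is fixed at half the most. Time passes only in rows, so rows that repeat a pose let the fingers close. It gives the time, the measured TCP pose, the force, the opening and the grip force at its end, in the units of the state.
- telemetry.get_obs(): the state, without advancing time (a new reading comes with each control period).
- viewer.snapshot(name): name is "scene" or "top" or "wrist"; returns the picture (384x512x3 uint8, red, green, blue); there is no depth.
- viewer.camera_info(name): a dict with "intrinsics" (3x3 intrinsics, pixels), "extrinsics" (4x4, takes a point from camera to world coordinates); the wrist camera has in their place "tool_from_camera" (4x4, takes a point from camera to tool coordinates, whose origin is the TCP and whose axes are the flange's). Camera axes: x right, y down, z forward; pixel columns grow to the right and rows downward; lengths in m; the calibration is good to about 2 mm. A picture is of the moment at which its call begins: read the wrist's pose just before it. camera_info takes no time and is no camera call.
- workorder.close_job(): hands the job in; it is judged then, once.
The state is a dict: "clock": time; "joint_pos": joint angles; "qvel": joint speeds; "tau": joint torques, N m; "tool_pos": TCP position; "orientation": TCP orientation; "force": force on the tool from outside, world axes, zero at the start; "moment": the same for the moment, N m; "opening": finger opening in m; "gripper_force": force on a finger pad.
Only numpy, scipy, OpenCV 4.12 (cv2) and the standard library are available. Lean on these libraries where they do the work, as an engineer would, in place of code of your own. Each camera call takes 0.05 s, during which the arm holds its last target. There are 200 camera calls.

## Working session

There is one attempt and no reset: what is moved stays moved. The work goes in short steps, Python scripts to look and compute and a tool call to move; the robot and the scene stay as the last step left them, time stands still between calls to the robot, and variables do not carry over. Pictures are saved under pics/ and viewed, at most 10 in all, crops included, and the job is handed in when it is done.

Besides the shell and the picture viewer there is one more tool, called after "Call:" by a JSON object that holds its "name" and its "arguments". carry_out: Moves the arm, as the interface text tells. Its arguments: {"type":"object","properties":{"rows":{"type":"array"},"grip":{"type":"number"}},"required":["rows"]}

```bash
mkdir -p pics
python3 - <<'E'
from plant import telemetry, viewer
import cv2, numpy as np
print(telemetry.get_obs())
for n in ("scene","top"):
    im=viewer.snapshot(n); cv2.imwrite(f"pics/{n}0.png",im[...,::-1]); c=viewer.camera_info(n); print(n,np.round(c["intrinsics"],1).tolist(),np.round(c["extrinsics"],4).tolist())
print(viewer.camera_info("wrist"))
E
```

```text
{'clock': 0.0, 'joint_pos': array([-5.67752022e+01,  2.05915186e+01,  6.34768919e-01, -1.89247676e-02,
       -7.01366263e+01, -1.65062321e+01]), 'qvel': array([-0.03615858, -0.04470765,  0.00477237,  0.04835419,  0.02379057,
       -0.00420494]), 'tau': array([-3.32726904e-04, -5.82720315e+01,  2.93063164e+01,  6.99743226e+00,
        6.98520264e-03, -1.29624932e-04]), 'tool_pos': array([ 0.19399997, -0.64601652,  0.22563307]), 'orientation': array([ 1.79905417e+02, -9.47496381e-03, -1.63287871e+02]), 'force': array([ 0.13678383, -0.67538016, -0.25837551]), 'moment': array([-0.0231415 , -0.01467772,  0.05803362]), 'gripper_force': 0.0, 'opening': 0.08732634636994038}
scene [[383.4, 0.0, 254.1], [0.0, 383.4, 184.0], [0.0, 0.0, 1.0]] [[0.404, 0.6566, -0.6369, 1.1449], [0.9147, -0.2811, 0.2905, -0.1694], [0.0118, -0.6999, -0.7141, 0.7632], [0.0, 0.0, 0.0, 1.0]]
top [[445.5, 0.0, 252.3], [0.0, 445.5, 191.2], [0.0, 0.0, 1.0]] [[0.0215, -0.9912, 0.1306, 0.4478], [-0.9996, -0.0234, -0.0132, 0.0873], [0.0161, -0.1302, -0.9914, 1.0856], [0.0, 0.0, 0.0, 1.0]]
{'intrinsics': array([[321.81924602,   0.        , 256.61537246],
       [  0.        , 321.81924602, 195.23772935],
       [  0.        ,   0.        ,   1.        ]]), 'tool_from_camera': array([[-5.29209907e-04, -9.67934247e-01, -2.51203133e-01,
         6.82860288e-02],
       [ 9.99999859e-01, -5.00399789e-04, -1.78563613e-04,
         4.40051166e-04],
       [ 4.71358412e-05, -2.51203192e-01,  9.67934375e-01,
        -1.58240326e-01],
       [ 0.00000000e+00,  0.00000000e+00,  0.00000000e+00,
         1.00000000e+00]])}
```

View pics/scene0.png

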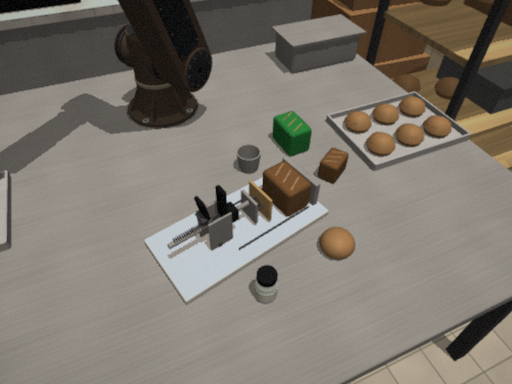

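View pics/top0.png

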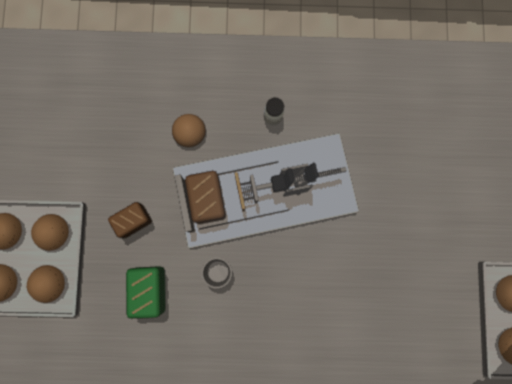

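The board with the clamp is in the middle: the top view puts the fence at (184,203), the loaf at (205,197) and the grip and lever at about (280..312,178). I'll enlarge that area.

Run:
```python
import cv2
a=cv2.imread("pics/top0.png")[125:255,165:365]; cv2.imwrite("pics/topc.png",cv2.resize(a,None,fx=4,fy=4,interpolation=cv2.INTER_CUBIC))
```

```text
(no output)
```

View pics/topc.png

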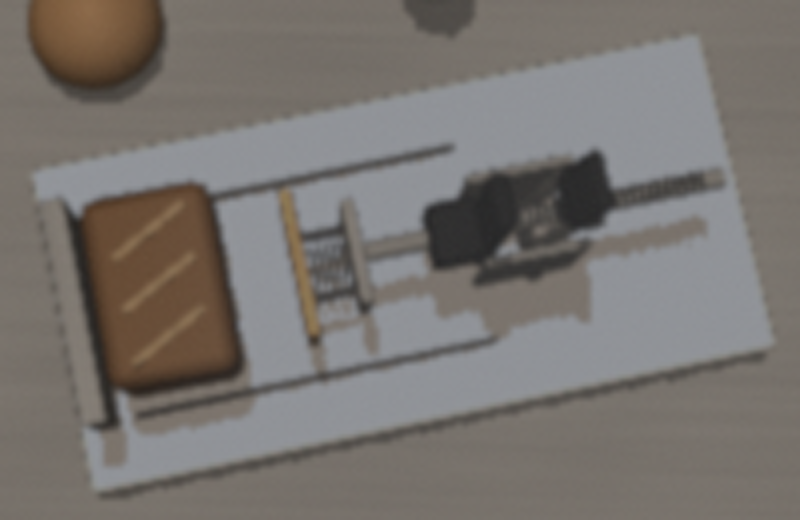

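```bash
cat > h.py <<'E'
import numpy as np
from plant import viewer
def ray(name,uv,z,T=None):
    c=viewer.camera_info(name); E=c["extrinsics"] if T is None else T@c["tool_from_camera"]
    d=E[:3,:3]@np.linalg.solve(c["intrinsics"],[uv[0],uv[1],1]); o=E[:3,3]
    return o+d*(z-o[2])/d[2]
E
python3 - <<'E'
from h import *
q=lambda u,v,z: ray("top",((u+.5)/4-.5+165,(v+.5)/4-.5+125),z)
C=[q(33,172,.02),q(697,35,.02),q(772,346,.02),q(97,490,.02)]
C=np.array(C); print(np.round(C,4))
print([np.linalg.norm(C[i]-C[(i+1)%4]) for i in range(4)])
o=C.mean(0)[:2]; d=(C[0]+C[3]-C[1]-C[2])[:2]; d/=np.linalg.norm(d); 
print("origin",o,"y dir",d,"yaw of x axis",np.degrees(np.arctan2(-d[0],d[1])))
x=np.array([d[1],-d[0]])
for n,u,v,z in [("jawfront top",286,192,.1025),("jawfront bot",311,342,.1025),("loaf jaw side",222,275,.1),("loaf fence side",100,290,.1),("fence inner?",88,312,.095),("fence outer",70,312,.095),("lever top a",603,152,.175),("lever b",610,210,.175),("leverc",562,170,.175),("grip tl",427,210,.175),("grip bl",436,268,.175),("grip r",482,240,.175)]:
    p=q(u,v,z)[:2]-o; print(n,np.round([p@x,p@d],4))
E
```

```text
[[ 0.6412  0.2667  0.02  ]
 [ 0.7367 -0.137   0.02  ]
 [ 0.5457 -0.1815  0.02  ]
 [ 0.451   0.2204  0.02  ]]
[np.float64(0.41482085376295935), np.float64(0.1961135968077042), np.float64(0.4128931706115899), np.float64(0.19568405064899466)]
origin [0.59365849 0.04213678] y dir [-0.22982884  0.97323106] yaw of x axis 13.286995296568714
jawfront top [0.0399 0.0616]
jawfront bot [-0.0454  0.0653]
loaf jaw side [0.0018 0.106 ]
loaf fence side [0.0075 0.1739]
fence inner? [-0.0025  0.1833]
fence outer [-0.0004  0.1931]
lever top a [ 0.0139 -0.1031]
lever b [-0.0167 -0.0997]
leverc [ 0.009 -0.08 ]
grip tl [ 0.0029 -0.0067]
grip bl [-0.0276 -0.0048]
grip r [-0.0183 -0.0312]
```

Call:
{"name": "carry_out", "arguments": {"rows": [[-0.04,0.034,-0.003,0,0,0],[-0.08,0.068,-0.006,0,0,0],[-0.12,0.102,-0.009,0,0,0.02],[-0.16,0.136,-0.012,0,0,0.03],[-0.2,0.17,-0.015,0,0,0.04],[-0.24,0.204,-0.02,0,0,0.05],[-0.28,0.238,-0.025,0,0,0.059],[-0.32,0.272,-0.03,0,0,0.059]], "grip": 1}}

```text
clock: 1.1
tool_pos: [0.4229, -0.2923, 0.2566]
orientation: [180.0, -0.0, -166.7]
force: [1.3, -0.3, -0.5]
opening: 0.088
gripper_force: 0.0
```

Call:
{"name": "carry_out", "arguments": {"rows": [[-0.04,0.037,0,0,0,0],[-0.08,0.073,0,0,0,0],[-0.12,0.11,0,0,0,0],[-0.16,0.147,0,0,0,0],[-0.2,0.183,0,0,0,0],[-0.23,0.21,0,0,0,0],[-0.243,0.22,0,0,0,0],[-0.243,0.22,0,0,0,0]]}}

```text
clock: 2.1
tool_pos: [0.6081, -0.0233, 0.2558]
orientation: [180.0, -0.1, -166.6]
force: [-0.6, -0.3, 0.3]
opening: 0.0879
gripper_force: 0.0
```

```bash
cat >> h.py <<'E'
from plant import telemetry
import cv2
from scipy.spatial.transform import Rotation as Ro
def tool():
    s=telemetry.get_obs(); T=np.eye(4); T[:3,:3]=Ro.from_euler("xyz",s["orientation"],degrees=True).as_matrix(); T[:3,3]=s["tool_pos"]; return T
def shot(name,tag):
    T=tool(); im=viewer.snapshot(name); np.save(f"pics/{tag}.npy",T); cv2.imwrite(f"pics/{tag}.png",im[...,::-1]); return T
E
python3 -c "
from h import *
T=shot('wrist','w1');print(T.round(4))
cv2.imwrite('pics/w1b.png',cv2.resize(cv2.imread('pics/w1.png'),(800,600),interpolation=cv2.INTER_CUBIC))"
```

```text
[[-9.728e-01 -2.317e-01 -1.400e-03  6.081e-01]
 [-2.317e-01  9.728e-01 -3.000e-04 -2.330e-02]
 [ 1.400e-03  1.000e-04 -1.000e+00  2.558e-01]
 [ 0.000e+00  0.000e+00  0.000e+00  1.000e+00]]
```

View pics/w1b.png

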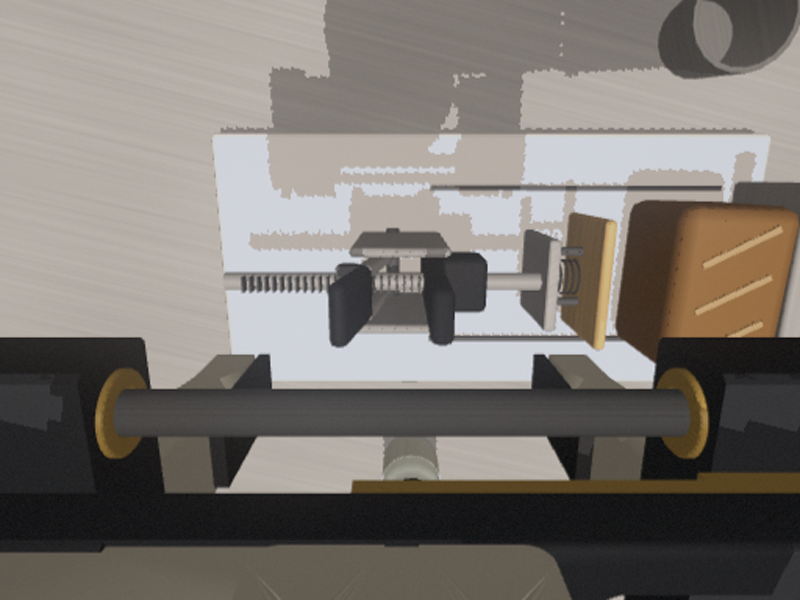

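The wrist view (enlarged) shows the lever top's outer edge at u≈330 (v 290–345) and the grip's outer edge at u≈454. The jaw face is at u≈605 and the loaf's near face at about u 690 at the top.

Run:
```python
from h import *
T=np.load("pics/w1.npy"); o=np.array([.5937,.0421]); d=np.array([-.2298,.9732]); x=np.array([d[1],-d[0]])
for n,u,v,z in [("lever",330,290,.174),("lever",332,345,.174),("grip",455,290,.175),("grip",455,343,.175),("gripin",429,343,.175),("jaw",604,348,.1025),("jaw",614,222,.1025),("plate",555,330,.1025),("plate",558,240,.1025),("loaf",682,210,.1),("loaf",660,362,.1),("board",213,134,.02),("board",770,134,.02)]:
    p=ray("wrist",(u/1.5625,v/1.5625),z,T); q=T[:3,:3].T@(p-T[:3,3]); p=p[:2]-o; print(n,"clamp",np.round([p@x,p@d],4),"tool",q.round(4))
```

```text
lever clamp [-0.0147 -0.1013] tool [ 0.0136 -0.0344  0.0818]
lever clamp [ 0.0137 -0.1013] tool [-0.0147 -0.0344  0.0818]
grip clamp [-0.015  -0.0403] tool [0.0138 0.0267 0.0808]
grip clamp [ 0.0122 -0.0395] tool [-0.0134  0.0274  0.0808]
gripin clamp [ 0.0122 -0.0525] tool [-0.0134  0.0144  0.0808]
jaw clamp [0.0402 0.0664] tool [-0.0416  0.1332  0.1532]
jaw clamp [-0.0415  0.0641] tool [0.0401 0.1311 0.1534]
plate clamp [0.0279 0.0333] tool [-0.0293  0.1002  0.1533]
plate clamp [-0.0304  0.0306] tool [0.029  0.0976 0.1533]
loaf clamp [-0.0486  0.1062] tool [0.0471 0.1732 0.1559]
loaf clamp [0.0508 0.1056] tool [-0.0524  0.1725  0.1557]
board clamp [-0.0986 -0.2066] tool [ 0.0976 -0.1395  0.2359]
board clamp [-0.0992  0.2079] tool [0.0974 0.275  0.2359]
```

Call:
{"name": "carry_out", "arguments": {"rows": [[0,-0.004,0.02,0,0,0],[0,-0.004,0.045,0,0,0],[0,-0.004,0.07,0,0,0],[0,-0.004,0.09,0,0,0],[0,-0.004,0.105,0,0,0],[0,-0.004,0.117,0,0,0],[0,-0.004,0.119,0,0,0],[0,-0.004,0.119,0,0,0]]}}

```text
clock: 3.15
tool_pos: [0.6093, -0.0277, 0.138]
orientation: [-180.0, 0.0, -166.7]
force: [0.9, -0.2, 0.8]
opening: 0.0877
gripper_force: 0.0
```

```bash
python3 -c "
from h import *
T=shot('wrist','w2');print(T[:3,3].round(4),telemetry.get_obs()['force'])
shot('top','t2')
a=cv2.resize(cv2.imread('pics/w2.png'),(800,600),interpolation=cv2.INTER_CUBIC)
cv2.imwrite('pics/w2b.png',a)"
```

```text
[ 0.6093 -0.0277  0.138 ] [0.27013952 0.16838608 0.02133894]
```

View pics/w2b.png

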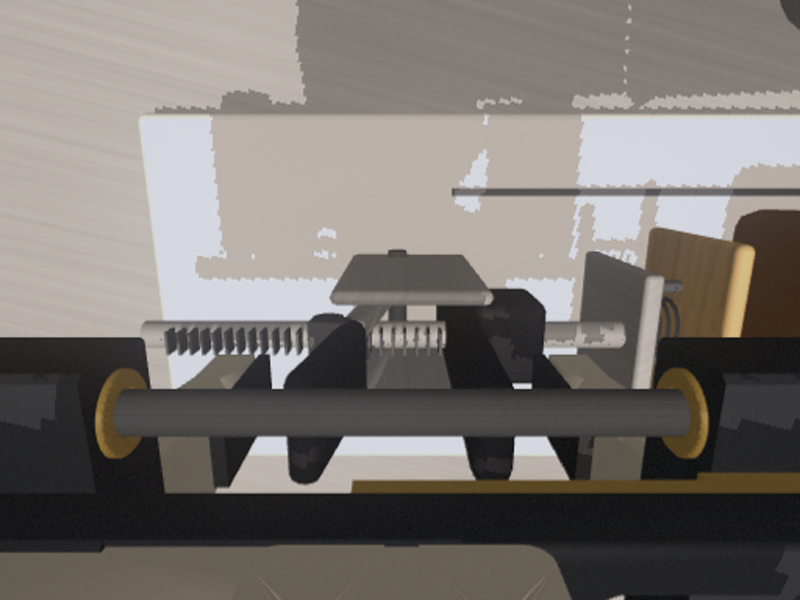

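The fingers straddle the grip and lever. The lever is between u≈290 and 365, the grip between 445 and 515, and the rod's tail end at u≈142 can serve as a slide gauge. First stroke next.

Call:
{"name": "carry_out", "arguments": {"rows": [[0,0.005,0,0,0,0],[0,0.01,0,0,0,0],[0,0.012,0,0,0,0],[0,0.012,0,0,0,0]], "grip": 1}}

```text
clock: 3.75
tool_pos: [0.6064, -0.0162, 0.1379]
orientation: [-180.0, 0.0, -166.6]
force: [0.7, -2.5, 2.6]
opening: 0.0875
gripper_force: 1.8
```

Call:
{"name": "carry_out", "arguments": {"rows": [[0,0.001,0,0,0,0],[0,0.002,0,0,0,0],[0,0.004,0,0,0,0],[0,0.005,0,0,0,0],[0,0.005,0,0,0,0],[0,0.005,0,0,0,0]], "grip": -0.36}}

```text
clock: 4.5
tool_pos: [0.6053, -0.0113, 0.1377]
orientation: [-180.0, 0.0, -166.6]
force: [1.7, -5.8, 3.4]
opening: 0.0332
gripper_force: 2.9
```

```bash
python3 -c "
from h import *
T=shot('wrist','w3');print(T[:3,3].round(4),telemetry.get_obs())
shot('top','t3')
a=cv2.resize(cv2.imread('pics/w3.png'),(800,600),interpolation=cv2.INTER_CUBIC)
t=cv2.resize(cv2.imread('pics/t3.png')[125:255,165:365],None,fx=4,fy=4,interpolation=cv2.INTER_CUBIC)
cv2.imwrite('pics/m3.png',np.vstack([a[210:500],t[130:440]]))"
```

```text
[ 0.6053 -0.0113  0.1377] {'clock': 4.55, 'joint_pos': array([ 1.74158081e+01,  1.80952168e+01, -1.52805298e+01,  2.98051770e-02,
       -5.66151343e+01, -9.40828952e+01]), 'qvel': array([-0.01476233,  0.08845463,  0.00078461, -0.07217749,  0.03017744,
        0.03233992]), 'tau': array([ 3.14144365e+00, -4.99779010e+01,  2.47356981e+01,  3.93254042e+00,
       -1.86964232e-01, -1.03698924e-02]), 'tool_pos': array([ 0.60525076, -0.01132954,  0.13764921]), 'orientation': array([-1.79975822e+02,  1.08645639e-02, -1.66650686e+02]), 'force': array([ 2.00971234, -4.93880357,  3.03838612]), 'moment': array([-1.99806269, -0.77577813,  0.03491012]), 'gripper_force': 2.8520681377267465, 'opening': 0.030691671765902585}
```

View pics/m3.png

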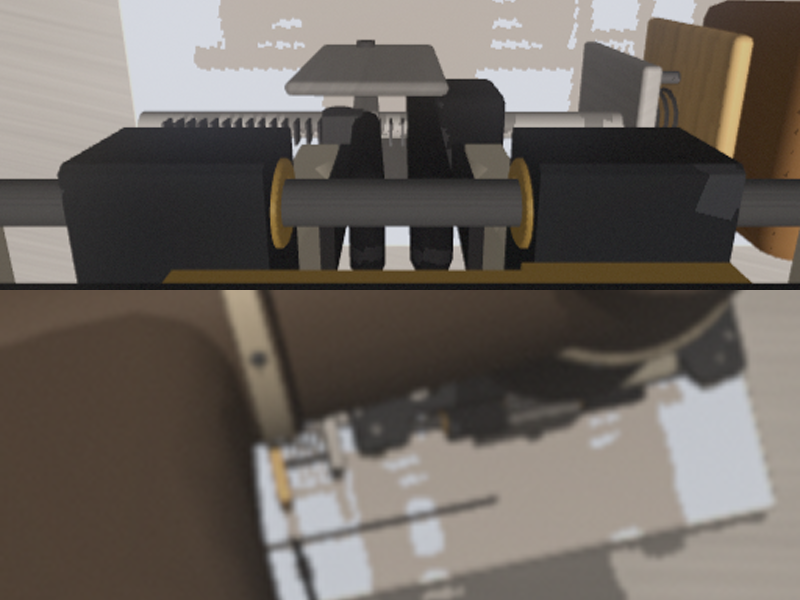

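The first stroke advanced the rod about 17 mm: the tail is still at u≈140 after the tool moved 17 mm. The plate's left edge is at u≈585 and the jaw's at ≈648, which gives me a spring gauge. Next I release and do a second stroke.

Call:
{"name": "carry_out", "arguments": {"rows": [[0,-0.001,0,0,0,0],[0,-0.003,0,0,0,0],[0,-0.006,0,0,0,0],[0,-0.006,0,0,0,0],[0,-0.006,0,0,0,0],[0,-0.006,0,0,0,0],[0,-0.006,0,0,0,0],[0,-0.006,0,0,0,0]], "grip": 1}}

```text
clock: 5.6
tool_pos: [0.6063, -0.0169, 0.1375]
orientation: [180.0, -0.0, -166.7]
force: [0.8, -0.4, -0.4]
opening: 0.0878
gripper_force: 0.6
```

Call:
{"name": "carry_out", "arguments": {"rows": [[0,0.001,0,0,0,0],[0,0.003,0,0,0,0],[0,0.005,0,0,0,0],[0,0.006,0,0,0,0],[0,0.006,0,0,0,0],[0,0.006,0,0,0,0],[0,0.006,0,0,0,0],[0,0.006,0,0,0,0]], "grip": -0.36}}

```text
clock: 6.6
tool_pos: [0.6055, -0.0111, 0.138]
orientation: [-180.0, 0.1, -166.7]
force: [0.5, -3.3, 5.5]
opening: 0.0281
gripper_force: 4.2
```

```bash
python3 -c "
from h import *
T=shot('wrist','w4');s=telemetry.get_obs();print(T[:3,3].round(4),s['opening'],s['gripper_force'],s['force'])
a=[cv2.resize(cv2.imread(f'pics/w{i}.png'),(800,600),interpolation=cv2.INTER_CUBIC)[210:400] for i in (2,3,4)]
cv2.imwrite('pics/m4.png',np.vstack(a))"
```

```text
[ 0.6055 -0.0111  0.138 ] 0.02837985446019236 4.24166741897352 [ 0.58538532 -2.62385173  5.45056309]
```

View pics/m4.png

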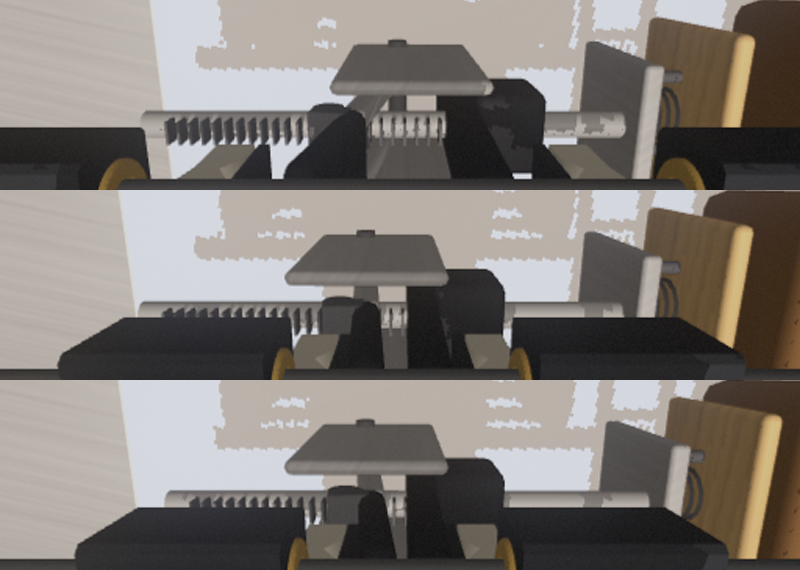

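Stroke 2 moved the tail from u=140 to 165, about 10 mm. Third stroke next.

Call:
{"name": "carry_out", "arguments": {"rows": [[0,-0.001,0,0,0,0],[0,-0.003,0,0,0,0],[0,-0.006,0,0,0,0],[0,-0.006,0,0,0,0],[0,-0.006,0,0,0,0],[0,-0.006,0,0,0,0],[0,-0.006,0,0,0,0],[0,-0.006,0,0,0,0]], "grip": 1}}

```text
clock: 7.65
tool_pos: [0.6063, -0.0169, 0.1375]
orientation: [180.0, -0.0, -166.7]
force: [-0.6, -2.3, -0.8]
opening: 0.0876
gripper_force: 0.6
```

Call:
{"name": "carry_out", "arguments": {"rows": [[0,0.001,0,0,0,0],[0,0.003,0,0,0,0],[0,0.005,0,0,0,0],[0,0.006,0,0,0,0],[0,0.006,0,0,0,0],[0,0.006,0,0,0,0],[0,0.006,0,0,0,0],[0,0.006,0,0,0,0]], "grip": -0.36}}

```text
clock: 8.65
tool_pos: [0.6055, -0.0111, 0.138]
orientation: [-180.0, 0.1, -166.7]
force: [1.0, -2.9, 5.2]
opening: 0.028
gripper_force: 4.8
```

```bash
python3 -c "
from h import *
T=shot('wrist','w5');s=telemetry.get_obs();print(T[:3,3].round(4),s['opening'],s['gripper_force'],s['force'])
shot('top','t5'); shot('scene','s5')
a=cv2.resize(cv2.imread(f'pics/w5.png'),(800,600),interpolation=cv2.INTER_CUBIC)[200:400]
s=[cv2.resize(cv2.imread(f'pics/{n}.png')[150:240,190:340],(400,240),interpolation=cv2.INTER_CUBIC) for n in ('scene0','s5')]
cv2.imwrite('pics/m5.png',np.vstack([a,np.hstack(s)]))
o=np.array([.5937,.0421]); d=np.array([-.2298,.9732]); o=o-.0045*d
for t,u,v in (('w2',142,330),('w3',140,320),('w4',165,320)):
    p=ray('wrist',(u/1.5625,v/1.5625),.085,np.load(f'pics/{t}.npy')); print(t,(p[:2]-o)@d)
"
```

```text
[ 0.6055 -0.0111  0.138 ] 0.02848850386104887 4.76889805693645 [-0.19489327 -1.86147792  4.80647822]
w2 -0.18053285989208523
w3 -0.16383127797098718
w4 -0.15283643642987146
```

View pics/m5.png

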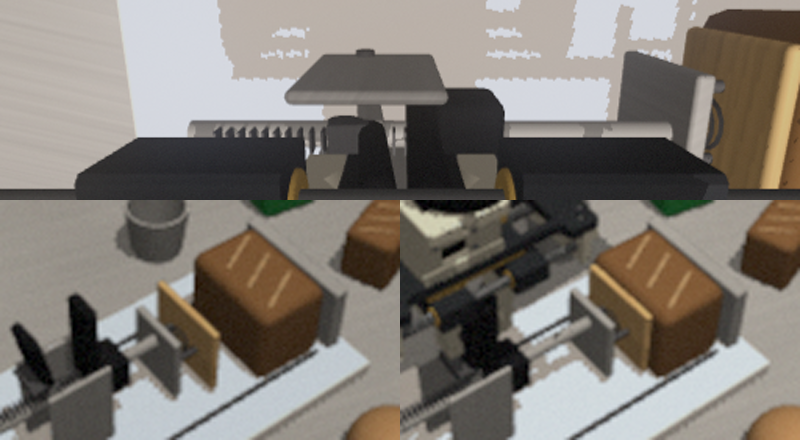

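Stroke 3 put the tail at u≈189, another 10 mm. The plate–jaw spacing is unchanged (622→686), so the spring is still relaxed, and the scene view shows the jaw close to the loaf. The fourth stroke should just start to compress the spring.

Call:
{"name": "carry_out", "arguments": {"rows": [[0,-0.001,0,0,0,0],[0,-0.003,0,0,0,0],[0,-0.006,0,0,0,0],[0,-0.006,0,0,0,0],[0,-0.006,0,0,0,0],[0,-0.006,0,0,0,0],[0,-0.006,0,0,0,0],[0,-0.006,0,0,0,0]], "grip": 1}}

```text
clock: 9.8
tool_pos: [0.6063, -0.0169, 0.1375]
orientation: [180.0, -0.0, -166.7]
force: [-0.8, -2.0, -0.6]
opening: 0.0878
gripper_force: 0.6
```

Call:
{"name": "carry_out", "arguments": {"rows": [[0,0.001,0,0,0,0],[0,0.003,0,0,0,0],[0,0.005,0,0,0,0],[0,0.006,0,0,0,0],[0,0.006,0,0,0,0],[0,0.006,0,0,0,0],[0,0.006,0,0,0,0],[0,0.006,0,0,0,0]], "grip": -0.36}}

```text
clock: 10.8
tool_pos: [0.6055, -0.0111, 0.1382]
orientation: [-180.0, 0.1, -166.7]
force: [-0.5, -2.5, 6.1]
opening: 0.0283
gripper_force: 7.2
```

```bash
python3 -c "
from h import *
T=shot('wrist','w6');s=telemetry.get_obs();print(T[:3,3].round(4),s['opening'],s['gripper_force'],s['force'])
shot('scene','s6')
a=[cv2.resize(cv2.imread(f'pics/w{i}.png'),(800,600),interpolation=cv2.INTER_CUBIC)[230:370] for i in (5,6)]
s=[cv2.resize(cv2.imread(f'pics/{n}.png')[165:225,230:330],(400,240),interpolation=cv2.INTER_CUBIC) for n in ('s5','s6')]
cv2.imwrite('pics/m6.png',np.vstack(a+[np.hstack(s)]))
"
```

```text
[ 0.6055 -0.0111  0.1382] 0.028101050811340123 7.205449333414435 [ 0.01949898 -2.65657252  5.29822347]
```

View pics/m6.png

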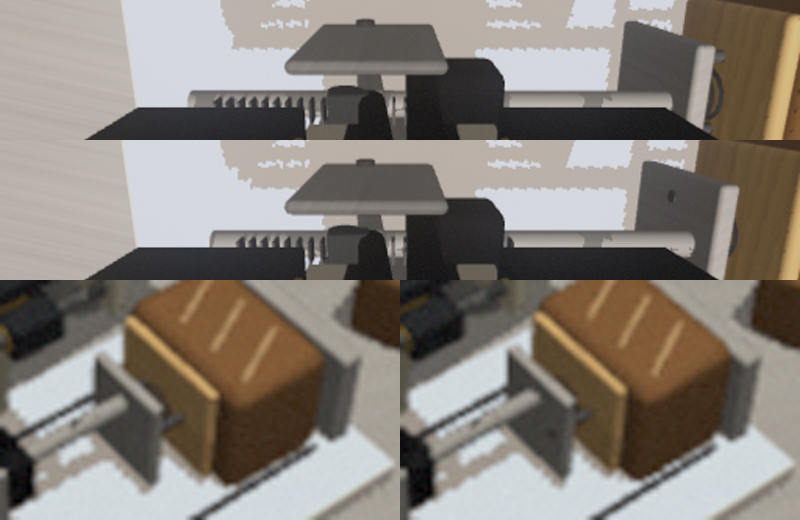

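The plate–jaw spacing shrank from 64 to 57 px, and the pad force rose from 4.8 to 7.2 N. The loaf is against the fence with about 3–4 mm of compression. The last stroke has to be partial and end 4–5 mm further, so I'll squeeze to about 40 mm opening and check.

Call:
{"name": "carry_out", "arguments": {"rows": [[0,-0.001,0,0,0,0],[0,-0.003,0,0,0,0],[0,-0.006,0,0,0,0],[0,-0.006,0,0,0,0],[0,-0.006,0,0,0,0],[0,-0.006,0,0,0,0],[0,-0.006,0,0,0,0],[0,-0.006,0,0,0,0]], "grip": 1}}

```text
clock: 11.9
tool_pos: [0.6063, -0.0169, 0.1375]
orientation: [180.0, -0.0, -166.7]
force: [-0.7, -1.0, -0.6]
opening: 0.0874
gripper_force: 0.7
```

Call:
{"name": "carry_out", "arguments": {"rows": [[0,0,0,0,0,0],[0,0,0,0,0,0],[0,0.001,0,0,0,0],[0,0.001,0,0,0,0],[0,0.001,0,0,0,0],[0,0.001,0,0,0,0],[0,0.001,0,0,0,0],[0,0.001,0,0,0,0]], "grip": -0.09}}

```text
clock: 12.9
tool_pos: [0.6068, -0.0168, 0.1387]
orientation: [-179.9, 0.1, -166.7]
force: [0.5, -7.0, 5.2]
opening: 0.0402
gripper_force: 5.1
```

```bash
python3 -c "
from h import *
T=shot('wrist','w7');s=telemetry.get_obs();print(T[:3,3].round(4),s['opening'],s['gripper_force'],s['force'])
shot('scene','s7')
a=[cv2.resize(cv2.imread(f'pics/w{i}.png'),(800,600),interpolation=cv2.INTER_CUBIC)[230:370] for i in (6,7)]
s=[cv2.resize(cv2.imread(f'pics/{n}.png')[165:225,230:330],(400,240),interpolation=cv2.INTER_CUBIC) for n in ('s6','s7')]
cv2.imwrite('pics/m7.png',np.vstack(a+[np.hstack(s)]))
"
```

```text
[ 0.6068 -0.0168  0.1387] 0.039622100479381334 5.068024881184101 [ 0.25329299 -5.96551771  5.51108172]
```

View pics/m7.png

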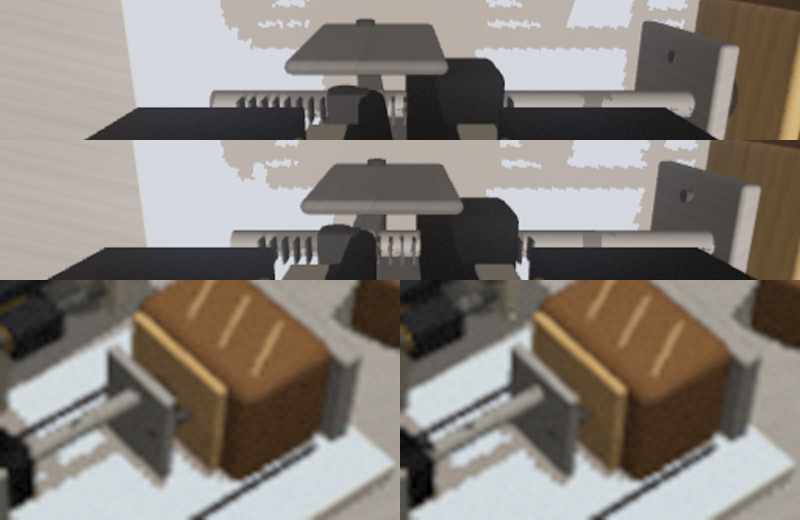

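The tail moved on by about 3–4 mm in the clamp frame, and the jaw–plate gap shrank further. From here I use edge numbers in place of more pictures.

```bash
cat > m.py <<'E'
from h import *
o=np.array([.5937,.0421]); d=np.array([-.2298,.9732]); o=o-.0045*d
def edge(t,u0,vs,z,ch,w=7):
    im=cv2.GaussianBlur(cv2.imread(f"pics/{t}.png").astype(np.float32),(0,0),.8); T=np.load(f"pics/{t}.npy"); out=[]
    g0=im[...,0]-im[...,2] if ch else im.mean(2)
    for v in vs:
        r=np.arange(int(u0)-w,int(u0)+w+1); g=np.abs(np.gradient(g0[v,r])); k=g.argmax(); s=slice(max(k-2,0),k+3)
        u=(r[s]*g[s]).sum()/g[s].sum(); out.append((ray("wrist",(u,v),z,T)[:2]-o)@d)
    return np.median(out)*1e3
def meas(t,tail,plate,jaw):
    a=edge(t,tail/1.5625,range(206,211),.084,0); b=edge(t,plate/1.5625,range(170,182),.09,0); c=edge(t,jaw/1.5625,range(150,158),.1,1)
    print(t,"tail %.1f plate %.1f jaw %.1f tail-plate %.1f gap %.1f"%(a,b,c,b-a,c-b))
E
python3 - <<'E'
from m import *
meas("w3",140,584,648); meas("w4",165,605,668); meas("w5",189,622,686); meas("w6",212,639,696); meas("w7",233,655,708)
E
```

```text
w3 tail -165.0 plate 25.5 jaw 45.6 tail-plate 190.4 gap 20.1
w4 tail -153.5 plate 34.6 jaw 54.2 tail-plate 188.1 gap 19.5
w5 tail -143.5 plate 42.3 jaw 61.1 tail-plate 185.8 gap 18.8
w6 tail -134.0 plate 49.8 jaw 65.9 tail-plate 183.8 gap 16.1
w7 tail -130.9 plate 50.9 jaw 64.4 tail-plate 181.7 gap 13.5
```

```bash
cat >> m.py <<'E'
X=np.array([d[1],-d[0]])
def vedge(t,u0,vs,x0,ch,w=7):
    im=cv2.GaussianBlur(cv2.imread(f"pics/{t}.png").astype(np.float32),(0,0),.8); T=np.load(f"pics/{t}.npy"); out=[]
    g0=im[...,0]-im[...,2] if ch else im.mean(2)
    c=viewer.camera_info("wrist"); E=T@c["tool_from_camera"]
    for v in vs:
        r=np.arange(int(u0)-w,int(u0)+w+1); g=np.abs(np.gradient(g0[v,r])); k=g.argmax(); s=slice(max(k-2,0),k+3)
        u=(r[s]*g[s]).sum()/g[s].sum()
        D=E[:3,:3]@np.linalg.solve(c["intrinsics"],[u,v,1]); f=(x0-(E[:2,3]-o)@X)/(D[:2]@X); p=E[:3,3]+f*D; out.append(((p[:2]-o)@d,p[2]))
    return np.median(out,axis=0)*1e3
def meas2(t,tail,plate,jaw):
    a=edge(t,tail/1.5625,range(206,211),.084,0); b=vedge(t,plate/1.5625,range(170,182),-.030,0); c=vedge(t,jaw/1.5625,range(150,158),-.0425,1)
    print(t,"tail %.1f"%a,"plate",b.round(1),"jaw",c.round(1),"tail-plate %.1f gap %.1f"%(b[0]-a,c[0]-b[0]))
if __name__=="__main__":
    for a in (("w2",142,585,648),("w3",140,584,648),("w4",165,605,668),("w5",189,622,686),("w6",212,639,696),("w7",233,655,708)): meas2(*a)
E
python3 m.py
```

```text
w2 tail -181.2 plate [ 7.4 95.3] jaw [36.5 83.6] tail-plate 188.6 gap 29.1
w3 tail -165.0 plate [24.  94.1] jaw [53.8 81.8] tail-plate 188.9 gap 29.8
w4 tail -153.5 plate [32.2 95.8] jaw [61.6 84.4] tail-plate 185.7 gap 29.4
w5 tail -143.5 plate [39.7 96. ] jaw [69.7 84.7] tail-plate 183.2 gap 30.0
w6 tail -134.0 plate [46.8 96.2] jaw [74.8 84.9] tail-plate 180.8 gap 28.0
w7 tail -130.9 plate [47.6 96.5] jaw [73.4 85.3] tail-plate 178.4 gap 25.8
```

```bash
cat > m3.py <<'E'
from m import *
def m3(t,tail,plate,jaw):
    a=edge(t,tail/1.5625,range(206,211),.084,0); c=edge(t,jaw/1.5625,range(150,158),.0275,1)
    P=[edge(t,plate/1.5625,range(170,182),z,0) for z in (.03,.04,.05)]
    print(t,"tail %.1f jaw %.1f  jaw-tail %.1f"%(a,c,c-a),"plate-tail",np.round(np.array(P)-a,1),"jaw-plate",np.round(c-np.array(P),1))
for a in (("w2",142,585,648),("w3",140,584,648),("w4",165,605,668),("w5",189,622,686),("w6",212,639,696),("w7",233,655,708)): m3(*a)
E
python3 m3.py
```

```text
w2 tail -181.2 jaw 65.0  jaw-tail 246.1 plate-tail [212.7 209.  205.3] jaw-plate [33.5 37.2 40.8]
w3 tail -165.0 jaw 80.9  jaw-tail 245.8 plate-tail [212.4 208.7 205. ] jaw-plate [33.5 37.1 40.8]
w4 tail -153.5 jaw 92.5  jaw-tail 246.0 plate-tail [212.6 208.6 204.5] jaw-plate [33.4 37.5 41.6]
w5 tail -143.5 jaw 102.0  jaw-tail 245.5 plate-tail [212.6 208.1 203.7] jaw-plate [32.9 37.4 41.8]
w6 tail -134.0 jaw 108.6  jaw-tail 242.6 plate-tail [212.7 207.9 203.1] jaw-plate [29.9 34.7 39.5]
w7 tail -130.9 jaw 108.5  jaw-tail 239.4 plate-tail [212.6 207.4 202.3] jaw-plate [26.8 31.9 37.1]
```

The gauge is now consistent: plate-to-tail is constant, and jaw-to-plate went from 33.4 to 26.8 mm, so compression is about 6.6 mm. I need about 1.4 mm more, which is about 3 mm at the lever.

Call:
{"name": "carry_out", "arguments": {"rows": [[0,0.0005,0,0,0,0],[0,0.001,0,0,0,0],[0,0.0015,0,0,0,0],[0,0.0015,0,0,0,0],[0,0.0015,0,0,0,0],[0,0.0015,0,0,0,0]], "grip": -0.16}}

```text
clock: 13.75
tool_pos: [0.6065, -0.0153, 0.1387]
orientation: [-179.9, 0.1, -166.6]
force: [0.4, -6.6, 7.1]
opening: 0.0368
gripper_force: 8.3
```

```bash
python3 -c "
from h import *
T=shot('wrist','w8');s=telemetry.get_obs();print(T[:3,3].round(4),s['opening'],s['gripper_force'],s['force'])
"; sed -i '$d' m3.py
cat >> m3.py <<'E'
for u in ((233,655,708),(237,659,708),(235,658,706)): m3("w8",*u)
E
python3 m3.py
```

```text
[ 0.6065 -0.0153  0.1387] 0.03692581055699668 8.259240165352821 [ 0.17099743 -5.77205411  5.99183293]
w8 tail -129.6 jaw 108.6  jaw-tail 238.2 plate-tail [212.7 207.5 202.4] jaw-plate [25.5 30.7 35.8]
w8 tail -129.6 jaw 108.6  jaw-tail 238.2 plate-tail [212.7 207.5 202.4] jaw-plate [25.5 30.7 35.8]
w8 tail -129.6 jaw 108.6  jaw-tail 238.2 plate-tail [212.7 207.5 202.4] jaw-plate [25.5 30.6 35.8]
```

The spring is now compressed about 8 mm, which is half, and the jaw hasn't moved since the loaf met the fence. I'll hold briefly to check it is steady, then hand in.

Call:
{"name": "carry_out", "arguments": {"rows": [[0,0,0,0,0,0],[0,0,0,0,0,0],[0,0,0,0,0,0],[0,0,0,0,0,0]]}}

```text
clock: 14.3
tool_pos: [0.6065, -0.0153, 0.1386]
orientation: [-179.9, 0.1, -166.6]
force: [-0.4, -6.3, 6.3]
opening: 0.037
gripper_force: 8.3
```

```bash
python3 -c "
from h import *
T=shot('wrist','w9');s=telemetry.get_obs();print(T[:3,3].round(4),s['opening'],s['gripper_force'])
"; sed -i '$d' m3.py; echo 'm3("w9",235,658,708)' >> m3.py; python3 m3.py; python3 -c "
from plant import workorder; print(workorder.close_job())"
```

```text
[ 0.6065 -0.0153  0.1386] 0.03683115238683207 8.262319564819336
w9 tail -129.5 jaw 108.7  jaw-tail 238.2 plate-tail [212.6 207.5 202.4] jaw-plate [25.6 30.7 35.8]
the job is handed in; nothing more can be done
None
```

I handed in the job with the lever still held squeezed: the jaw presses the loaf against the fence with its spring compressed about 8 mm of 16 mm (measured from the wrist camera images), well under the roughly 12.5 mm that would crush the crust.

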